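# Open the wind shields of a cassette stove and hold its dial at ignition

### The job

Get the gas stove ready for frying: first swing both folded wind-shield leaves up and outward until they stand upright beside the burner, and only then turn the black dial anticlockwise past its first two clicks to the third, sprung ignition mark (three orange dots). The dial springs back if let go, so keep hold of it there: the program finishes with the gripper still holding the dial at the third mark. Leave the other things on the counter alone.

Things in the scene. Friction and masses are not known exactly. Their poses are not given: they have to be found in the camera images.
- stove: red cassette gas stove, fixed, 290 (x) x 350 (y) mm, dark deck 86 mm high; origin under its centre on the counter, own x from front (dial side) to back, y left. Well round the burner, in its frame: x -32..140, y -73..173 mm, walls up to z = 119 (front 107), pan support to 116. Cartridge cover right of it: x -47..139, y -167..-79, up to z = 100 mm
- leaf_left (a joint): left wind-shield leaf, aluminium plate 165 (along stove x) x 115 x 4 mm; 0 = folded flat over the burner, grows as it swings up and outward to the left, 1.57 = upright, stop at 1.75 rad. Starts at 0 to 0.25. Stiff hinge (about 0.15 N m): it stays where it is left. About 0.18 kg
- leaf_right (a joint): right wind-shield leaf, mirror image of the left one: grows as it swings up and outward to the right; same size, values, stop and stiffness
- leaf_left_hinge (a point): middle of the left leaf's hinge axis, which runs along the stove's x; at (54, 168, 121) mm in the stove's frame, axes as the stove's; does not move with the leaf
- leaf_right_hinge (a point): the same for the right leaf; at (54, -68, 121) mm in the stove's frame
- leaf_left_pull (a point): centre of the left leaf's black bar pull: round bar 10 mm thick, 72 mm long, parallel to the hinge, on two 8 mm posts 62 mm apart; its centre line is 34 mm above the leaf's mid plane (which holds the hinge axis) and 78 mm from the hinge towards the free edge; moves and turns with the leaf
- leaf_right_pull (a point): the same for the right leaf
- dial (a joint): stove's dial, vertical axis, front right of the deck; 0 = off (pointer to the stove's back), grows anticlockwise from above. Rests off at 0 to 0.05; clicks at about 0.4 (one white dot) and 0.8 (two); third mark (three orange dots) at 1.20, stop 1.30 rad. It never rests at the third: a spring takes it back. Torque up to 0.2 N m on the way, 0.16 N m back while held there
- dial_grip: black finger grip of the dial, turning with it: bar 40 mm long (its x, along the white pointer line), 14 mm wide (its y), free sides from 9 to 35 mm above the deck; a round skirt of 21 mm radius, 5 mm high, lies under it. Origin on the dial's axis at deck height (z = 86 mm), at (-98, -105) mm in the stove's frame; z up
- salt_jar: glass jar with red cap, 56 mm wide, 85 mm high, beside the stove on its left; origin under its centre
- mug: white mug, 76 mm wide, 90 mm high, beside the stove on its left; origin under its centre
- spatula: spatula lying along the stove's right side; origin under its middle
- green_bottle: green glass bottle, 66 mm wide, 230 mm high, far right; origin under its centre
- oil_bottle: amber oil bottle, 72 mm wide, 240 mm high, far right; origin under its centre
- milk_can: blue can, 76 mm wide, 85 mm high, far right; origin under its centre
- rolling_pin: wooden rolling pin, 330 mm long, 44 mm thick, lying on the left; origin under its middle

How it is judged:
By the outcome, as a careful person would: the job done as asked, in the order asked, and still so for the second after the job is handed in, while the arm keeps its last pose, push and grip.
It also fails if it takes over 64 s, if anything falls off the work surface, if the arm or the gripper's body presses on something with over 40 N, if the wrist force passes 120 N, or if a joint passes its speed limit or range.

### The arm

A 6-joint arm with a two-finger parallel gripper is mounted at the origin on the work surface. World frame = base frame: x ahead of the robot, y to its left, z up, the work surface at z = 0. Lengths are in m, angles in degrees, forces in N, time in s.
With the tool pointing down it reaches from about 0.3 to 0.75 m from the base axis. Payload 8.5 kg.
Tool frame: the origin (TCP) lies midway between the tips of the shut fingers; the grasp point (between the pads) lies 19 mm behind it (env.tcp_to_grasp is the z of the grasp point in the tool frame, in m); z points along the fingers, y is the line along which they close (so a half turn about z gives the same grasp; the last joint's range is limited). The gripper opens to 85 mm and grips with 20 to 120 N. Pads are 22 mm wide; open, the fingers measure 114 mm over their backs; the gripper's body (76 mm by 85 mm) begins 54 mm behind the grasp point. The pads swing forward as they close: fully open they stand 13 mm farther back than shut.
Start: joints at [60.602, 21.807, 74.336, -0, 83.858, -12.336], TCP at [0.161, 0.526, 0.231] pointing down, gripper open.
Joint ranges: [-178.18, 178.18], [-50.72, 133.34], [12.68, 142.11], [-81.47, 261.47], [9.98, 163.14], [-165.26, 165.26]. Speed limits (degrees/s): [136.94, 136.94, 180, 180, 180, 180].

### API

Orientations are given as a 3x3 rotation matrix whose columns are the frame's x, y, z axes.
In Python, from rig import env, imaging, job, models gives the robot as it stands. The module is installed in compiled form; this text tells all that it offers.
- The arm moves only by the tool jog_arm, never from a script. Its argument "plan" is text: rows parted by semicolons, each of 7 numbers parted by spaces: the turn, a rotation vector about the tool's x, y, z in degrees, then the shift along the tool's x, y, z in cm, then the closure in counts, from 0 (fully open) to 255 (shut). In form: rx ry rz x y z claw; .... A call has 1 to 10 rows; each row shifts and turns the commanded pose from where the row before left it, along the tool's axes as they then stand; what a row does not reach is not made up. A row lasts 1/12 s, in which the tool goes at most 41.7 mm and 7.16 degrees, less where a joint would pass 70% of its speed; a pose out of reach is approached as far as the arm can. A call with a gripper value outside its range is refused whole. The fingers move at their own pace and stop on an object; "grip_force" is the grip in N (left out, the last holds). Time passes only in rows, so rows that do not move let the fingers close. It gives the time, the measured TCP pose, the force, the opening and the grip force at its end, in the units of the state.
- env.observe(): the state, without advancing time (a new reading comes with each control period).
- imaging.get_image(name): name is "side" or "top" or "wrist"; returns a dict with "pixels" (400x640x3 uint8, red, green, blue), "depth" (400x640 float32, m along the optical axis (not along the pixel's ray), 0 where there is no reading), "fov_y" (degrees; the focal length in pixels is half the picture's height over the tangent of half this angle, whatever the lens; pixels are square), "cx", "cy" (the principal point, pixels), "distortion" ([k1, k2, p1, p2, k3] as OpenCV has them; the pictures are not rectified), "world_from_camera" (4x4, takes a point from camera to world coordinates). Camera axes: x right, y down, z forward; pixel columns grow to the right and rows downward; lengths in m; the calibration is good to about 2 mm. A picture is of the moment at which its call begins.
- job.close_job(): hands the job in; it is judged then, once.
Trained networks look in the newest picture that a camera, given by its name, has taken for a name from the list of things; names that differ only in an ending like _2 or _b are one class to them, and where a whole thing is asked for, a point or a joint stands for the part that bears it (a point fixed in the world has none). Each returns a list of dicts, best first, with "confidence" (0 to 1); they miss things now and then, are a little off and sometimes report something else, mostly with a low value. They report only what shows in the picture. A call takes as long as a camera call.
- models.outline_of(camera, query): "region" (400x640 bool, what is visible of it) and "bbox" ([centre column, centre row, width, height] in pixels, round what is visible of it).
- models.tip_of(camera, query): "at" ([column, row] in pixels: a listed point, or the origin of a listed thing).
The state is a dict: "time_s": time; "q": joint angles; "qvel": joint speeds; "joint_efforts": joint torques, N m; "position": TCP position; "tool_rot": TCP orientation; "ft_force": force on the tool from outside, world axes, zero at the start; "wrist_torque": the same for the moment, N m; "grip_width": finger opening in m; "gripper_force": force on a finger pad.
Only numpy, scipy, OpenCV 4.12 (cv2) and the standard library are available. Lean on these libraries where they do the work, as an engineer would, in place of code of your own. Each camera call takes 0.05 s, during which the arm holds its last target. There are 200 camera calls.

## Working session

There is one attempt and no reset: what is moved stays moved. The work goes in short steps, Python scripts to look and compute and a tool call to move; the robot and the scene stay as the last step left them, time stands still between calls to the robot, and variables do not carry over. Pictures are saved under pics/ and viewed, at most 10 in all, crops included, and the job is handed in when it is done.

Besides the shell and the picture viewer there is one more tool, called after ">>>" as name(argument=value, ...), one argument or row to a line, values as JSON. jog_arm: Moves the arm, as the interface text tells. Its arguments: {"type":"object","properties":{"plan":{"type":"string"},"grip_force":{"type":"number"}},"required":["plan"]}

```bash
mkdir -p pics
cat > h.py <<'E'
import numpy as np, cv2
from rig import env, imaging, job, models
def K(im):
    f=200/np.tan(np.radians(im["fov_y"])/2)
    return np.array([[f,0,im["cx"]],[0,f,im["cy"]],[0,0,1.]])
def lift(im,px,depth=None):
    """pixels Nx2 -> world points, by depth image"""
    px=np.atleast_2d(np.array(px,float))
    n=cv2.undistortPoints(px[:,None],K(im),np.array(im["distortion"]))[:,0]
    r=np.round(px).astype(int); d=im["depth"][r[:,1].clip(0,399),r[:,0].clip(0,639)]
    if depth is not None: d=depth
    T=im["world_from_camera"]; P=np.c_[n,np.ones(len(n))]*np.reshape(d,(-1,1))
    return P@T[:3,:3].T+T[:3,3]
def onplane(im,px,z):
    a=lift(im,px,1.); o=im["world_from_camera"][:3,3]; d=a-o
    return o+d*((z-o[2])/d[:,2:3])
def proj(im,P):
    T=np.linalg.inv(im["world_from_camera"]); P=np.atleast_2d(P)@T[:3,:3].T+T[:3,3]
    return cv2.projectPoints(P,np.zeros(3),np.zeros(3),K(im),np.array(im["distortion"]))[0][:,0]
def save(im,n): cv2.imwrite(f"pics/{n}.png",im["pixels"][:,:,::-1])
E
python3 - <<'E'
from h import *
np.set_printoptions(precision=4,suppress=True)
for c in ["top","side"]:
    im=imaging.get_image(c); save(im,c+"0")
    print(c,im["world_from_camera"].round(3).tolist())
    for q in ["stove","dial_grip","leaf_left_hinge","leaf_right_hinge","leaf_left_pull","leaf_right_pull","salt_jar","mug","spatula"]:
        for t in models.tip_of(c,q)[:2]:
            print(q,t["confidence"],np.round(t["at"],1),lift(im,t["at"])[0])
print(env.tcp_to_grasp, env.observe()["tool_rot"])
E
```

```text
top [[-0.015, -0.985, 0.17, 0.236], [-1.0, 0.017, 0.006, -0.016], [-0.009, -0.17, -0.985, 1.709], [0.0, 0.0, 0.0, 1.0]]
stove 0.9 [329.8 189.6] [ 0.545  -0.0534  0.1295]
dial_grip 0.65 [326.3 188.7] [ 0.5479 -0.0416  0.1316]
dial_grip 0.59 [355. 217.] [ 0.4512 -0.1362  0.1236]
leaf_left_hinge 0.81 [284.8 156. ] [0.6684 0.0991 0.1163]
leaf_right_hinge 0.85 [354.2 168.8] [ 0.6263 -0.1412  0.0855]
leaf_left_pull 0.59 [304.9 163.2] [0.6301 0.0287 0.1614]
leaf_right_pull 0.65 [330.5 163.5] [ 0.6275 -0.0568  0.1618]
salt_jar 0.67 [258.9 202.2] [0.5186 0.1955 0.0557]
mug 0.6 [267.8 159.7] [0.6861 0.1701 0.0037]
spatula 0.91 [401. 188.] [ 0.5698 -0.3152  0.0115]
side [[0.868, -0.321, 0.38, 0.03], [-0.497, -0.542, 0.677, -0.885], [-0.012, -0.777, -0.63, 0.927], [0.0, 0.0, 0.0, 1.0]]
stove 0.56 [338.6 233.4] [ 0.5173 -0.1432  0.0986]
dial_grip 0.59 [319.4 242.1] [ 0.4542 -0.1469  0.0997]
dial_grip 0.27 [435.6 335.3] [ 0.5566 -0.502   0.0484]
leaf_left_hinge 0.57 [332.7 168.2] [0.6471 0.0998 0.1252]
leaf_right_hinge 0.98 [364.8 214. ] [ 0.6122 -0.13    0.1176]
leaf_left_pull 0.93 [341.8 169.6] [0.6346 0.0281 0.1671]
leaf_left_pull 0.55 [385.7 292.1] [ 0.5542 -0.3202  0.0129]
leaf_right_pull 0.91 [355.4 185.3] [ 0.6273 -0.0561  0.1651]
leaf_right_pull 0.58 [394.3 364.1] [ 0.4323 -0.5098  0.0431]
salt_jar 0.87 [287.9 191.8] [0.4894 0.1094 0.0859]
spatula 0.82 [387.7 292.3] [ 0.5592 -0.3224  0.0113]
-0.0187 [[-0.956   0.2934  0.    ]
 [ 0.2934  0.956   0.    ]
 [-0.      0.     -1.    ]]
```

Run:
```python
import cv2
a=cv2.imread("pics/top0.png")[110:250,230:440]; b=cv2.imread("pics/side0.png")[110:320,240:460]
a=cv2.resize(a,(800,533)); b=cv2.resize(b,(629,600))
cv2.imwrite("pics/t0c.png",a);cv2.imwrite("pics/s0c.png",b)
```

```text
(no output)
```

View pics/t0c.png

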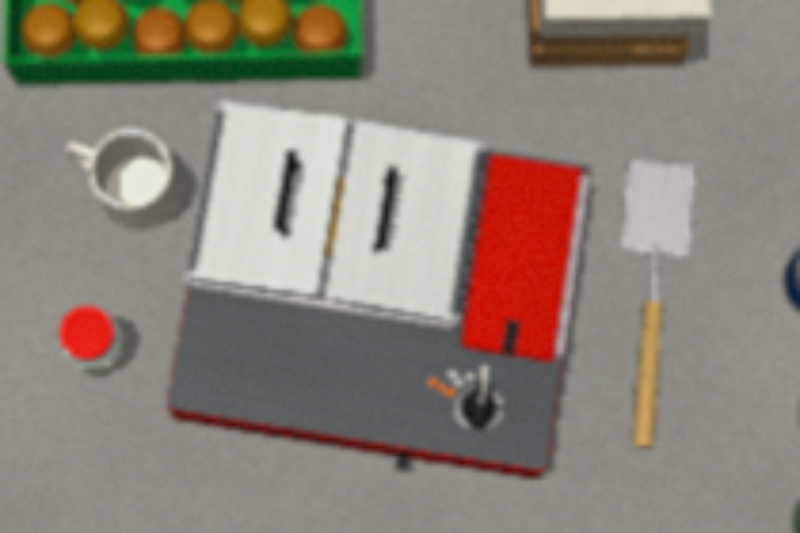

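View pics/s0c.png

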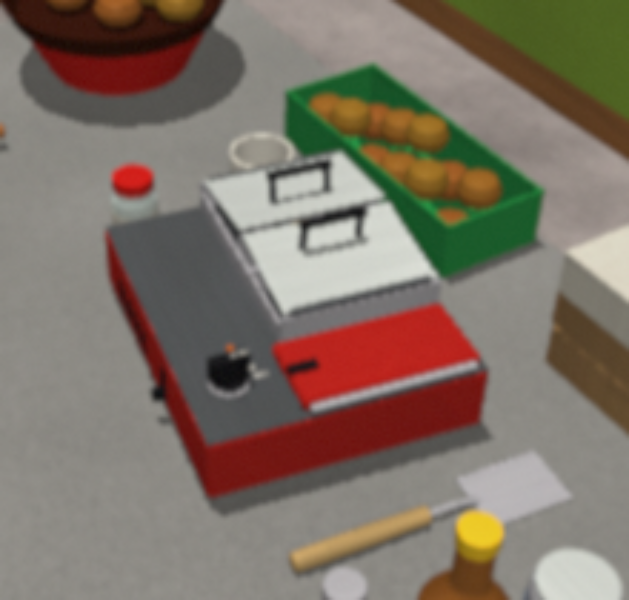

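The top crop shows the stove yawed about -8°. Both leaves are nearly flat, with pulls at crop (288,193) and (387,208) and the dial at (480,405). The side crop agrees. Next I fit the stove pose.

Run:
```python
from h import *
np.set_printoptions(precision=4,suppress=True)
clouds=[]
for c in ["top","side"]:
    im=imaging.get_image(c); r=models.outline_of(c,"stove")
    m=np.zeros((400,640),bool)
    for q in ["stove","leaf_left","leaf_right","dial"]:
        o=models.outline_of(c,q); 
        if o and o[0]["confidence"]>.4: m|=o[0]["region"]; print(c,q,o[0]["confidence"],o[0]["bbox"],o[0]["region"].sum())
    v,u=np.nonzero(m&(im["depth"]>0)); P=lift(im,np.c_[u,v]); clouds.append(P)
    S=P[(P[:,2]>.078)&(P[:,2]<.2)].astype(np.float32)
    print(cv2.minAreaRect(S[:,:2]))
    D=P[(abs(P[:,2]-.086)<.004)]; print("deck z",np.median(D[:,2]))
np.savez("clouds.npz",top=clouds[0],side=clouds[1])
```

```text
top stove 0.91 [329.2, 185.7, 110.8, 99.7] 8481
top leaf_left 0.83 [300.9, 165.7, 39.6, 51.3] 1596
top leaf_right 0.67 [336.8, 168.1, 40.6, 52.4] 1654Traceback (most recent call last):
  File "<stdin>", line 12, in <module>
cv2.error: OpenCV(4.12.0) /io/opencv/modules/imgproc/src/convhull.cpp:143: error: (-215:Assertion failed) total >= 0 && (depth == CV_32F || depth == CV_32S) in function 'convexHull'
```

Run:
```python
from h import *
from scipy.optimize import least_squares
np.set_printoptions(precision=4,suppress=True)
for c in ["top","side"]:
    im=imaging.get_image(c); m=np.zeros((400,640),bool)
    for q in ["stove","leaf_left","leaf_right","dial"]:
        o=models.outline_of(c,q)
        if o and o[0]["confidence"]>.4: m|=o[0]["region"]
    v,u=np.nonzero(m&(im["depth"]>0)); P=lift(im,np.c_[u,v])
    S=P[(P[:,2]>.078)&(P[:,2]<.2)]
    (cx,cy),(w,h),a=cv2.minAreaRect(np.ascontiguousarray(S[:,:2]*1000,dtype=np.float32)); 
    yaw=(a+45)%90-45; print(c,"rect",cx,cy,w,h,yaw)
    def loc(P,p): 
        t=p[2];R=np.array([[np.cos(t),-np.sin(t)],[np.sin(t),np.cos(t)]]); return np.c_[(P[:,:2]-p[:2])@R,P[:,2]]
    p=np.array([cx/1000,cy/1000,np.radians(yaw)]); L=loc(S,p)
    d=L[(L[:,0]<-.06)&(L[:,2]>.108)]; print("deck z",np.median(L[(L[:,0]<-.06),2])," dial top in stove",np.median(d,0),len(d),d.min(0),d.max(0))
    for n,lo,hi in(("R",-.06,.04),("L",.058,.16)):
        M=L[(L[:,0]>-.02)&(L[:,0]<.13)&(L[:,1]>lo)&(L[:,1]<hi)]
        b=M[M[:,2]>.148]; print(n,"pull",b.mean(0),np.ptp(b,axis=0),len(b))
        f=M[(M[:,2]<.143)]; k=np.polyfit(f[:,1],f[:,2],1); print(n,"leaf slope",k, np.std(f[:,2]-np.polyval(k,f[:,1])))
```

```text
top rect 588.0126342773438 -33.45896911621094 299.45263671875 258.4999084472656 -10.679756164550781
deck z 0.09570379113806826  dial top in stove [-0.1103 -0.1291  0.1194] 51 [-0.1287 -0.1366  0.1108] [-0.0902 -0.1223  0.1264]
R pull [ 0.0408 -0.0186  0.1661] [0.0721 0.0095 0.0173] 63
R leaf slope [0.0951 0.1313] 0.005568513604025991
L pull [0.0403 0.0711 0.1671] [0.0711 0.0114 0.0285] 67
L leaf slope [-0.1303  0.1404] 0.003604285459592792
side rect 571.3756103515625 -54.886444091796875 354.94110107421875 288.4140319824219 -10.171394348144531
deck z 0.08515820312849276  dial top in stove [-0.0977 -0.1088  0.118 ] 97 [-0.1165 -0.1137  0.1081] [-0.0757 -0.0978  0.1228]
R pull [0.0549 0.0033 0.1637] [0.0729 0.0119 0.0229] 98
R leaf slope [0.0842 0.1284] 0.008061847573165214
L pull [0.0544 0.0929 0.164 ] [0.0722 0.016  0.0237] 99
L leaf slope [-0.1624  0.1419] 0.014949646273777449
```

```bash
cat >> h.py <<'E'
from scipy.spatial.transform import Rotation as Rn
YAW=np.radians(-10.2)
def stove(p=None):
    p=np.load("stove.npy") if p is None else np.array(p)
    T=np.eye(4);T[:3,:3]=Rn.from_euler("z",p[2]).as_matrix();T[:2,3]=p[:2];return T
def go(pos,R=None):
    """turn and shift from the present pose to the wanted one, in present tool axes"""
    s=env.observe();R0=np.array(s["tool_rot"]);p0=np.array(s["position"])
    r=np.zeros(3) if R is None else Rn.from_matrix(R0.T@R).as_rotvec(degrees=True)
    print("turn",r.round(2),"shift cm",(R0.T@(np.array(pos)-p0)*100).round(2),"t",s["time_s"])
E
python3 - <<'E'
from h import *
T=stove([.5714,-.0549,YAW]); c=(T@[0,-.0035,0,1])[:2]; np.save("stove.npy",[*c,YAW]); print(c)
T=stove(); R=T[:3,:3]@np.diag([1,-1,-1.])
go((T@[-.02,.05,.40,1])[:3],R); print(T@[-.02,.05,.4,1])
E
```

```text
[ 0.5707802  -0.05834468]
turn [  0.    -0.   173.14] shift cm [-53.69 -39.1  -16.87] t 1.8
[ 0.55995053 -0.00559321  0.4         1.        ]
```

>>> jog_arm(
  plan="0 0 7 0 0 -3 0;0 0 7 0 0 -3 0;0 0 7 0 0 -3 0;0 0 7 0 0 -3 0;0 0 7 0 0 -3 0;0 0 7 0 0 -2 0;0 0 7 0 0 0 0;0 0 7 0 0 0 0;0 0 7 0 0 0 0;0 0 7 0 0 0 0",
)

```text
time_s: 2.63
position: [0.1613, 0.5258, 0.4014]
tool_rot: [[-0.045, 0.999, 0.0], [0.999, 0.045, 0.0], [0.0, 0.0, -1.0]]
ft_force: [0.1, 0.2, -0.1]
grip_width: 0.0855
gripper_force: 0.0
```

>>> jog_arm(
  plan="0 0 7 0 0 0 0;0 0 7 0 0 0 0;0 0 7 0 0 0 0;0 0 7 0 0 0 0;0 0 7 0 0 0 0;0 0 7 0 0 0 0;0 0 7 0 0 0 0;0 0 7 0 0 0 0;0 0 7 0 0 0 0;0 0 7 0 0 0 0",
)

```text
time_s: 3.47
position: [0.1614, 0.5258, 0.4013]
tool_rot: [[0.923, 0.384, -0.0], [0.384, -0.923, -0.0], [-0.0, 0.0, -1.0]]
ft_force: [0.1, -0.2, -0.5]
grip_width: 0.0855
gripper_force: 0.0
```

Run:
```python
from h import *
T=stove(); R=T[:3,:3]@np.diag([1,-1,-1.])
go((T@[-.02,.05,.40,1])[:3],R); print(env.observe())
```

```text
turn [ 0.    0.   32.79] shift cm [16.39 64.37  0.13] t 3.4667
{'time_s': 3.4667, 'q': array([ 6.06005974e+01,  1.87022287e+01,  5.18052442e+01, -6.33754421e-04,
        1.09496737e+02,  1.28010808e+02]), 'qvel': array([ 4.26874714e-02, -5.08032829e-02,  3.74207948e-02,  4.68280380e-02,
       -4.34880932e-02,  8.32102659e+01]), 'joint_efforts': array([-2.49902787e-04, -4.37374878e+01, -2.50190824e+01, -9.39030588e-05,
        3.52860006e-04, -1.94476672e+00]), 'position': array([0.16137486, 0.52575464, 0.4012997 ]), 'tool_rot': array([[ 9.23280103e-01,  3.84127390e-01, -2.69822540e-05],
       [ 3.84127387e-01, -9.23280101e-01, -6.91274847e-05],
       [-5.14659385e-05,  5.34594084e-05, -9.99999997e-01]]), 'ft_force': array([ 0.07363275, -0.21892433, -0.5021793 ]), 'wrist_torque': array([0.06973711, 0.00246363, 0.02575438]), 'gripper_force': 0.0, 'grip_width': 0.08545194541510186}
```

>>> jog_arm(
  plan="0 0 0 0.82 3.22 0 0;0 0 0 0.82 3.22 0 0;0 0 0 0.82 3.22 0 0;0 0 0 0.82 3.22 0 0;0 0 0 0.82 3.22 0 0;0 0 0 0.82 3.22 0 0;0 0 0 0.82 3.22 0 0;0 0 0 0.82 3.22 0 0;0 0 0 0.82 3.22 0 0;0 0 0 0.82 3.22 0 0",
)

```text
time_s: 4.3
position: [0.363, 0.2597, 0.4015]
tool_rot: [[0.921, 0.39, 0.0], [0.39, -0.921, 0.0], [0.0, -0.0, -1.0]]
ft_force: [-0.5, 1.2, -0.8]
grip_width: 0.0854
gripper_force: 0.0
```

>>> jog_arm(
  plan="0 0 0 0.82 3.22 0 0;0 0 0 0.82 3.22 0 0;0 0 0 0.82 3.22 0 0;0 0 0 0.82 3.22 0 0;0 0 0 0.82 3.22 0 0;0 0 0 0.82 3.22 0 0;0 0 0 0.82 3.22 0 0;0 0 0 0.82 3.22 0 0;0 0 0 0.82 3.22 0 0;0 0 0 0.82 3.22 0 0",
)

```text
time_s: 5.13
position: [0.5641, -0.0049, 0.4014]
tool_rot: [[0.921, 0.39, 0.0], [0.39, -0.921, -0.0], [0.0, 0.0, -1.0]]
ft_force: [-0.2, 0.5, -0.1]
grip_width: 0.0856
gripper_force: 0.0
```

>>> jog_arm(
  plan="0 0 6.5 0 0 0 0;0 0 6.5 0 0 0 0;0 0 6.5 0 0 0 0;0 0 6.5 0 0 0 0;0 0 6.5 0 0 0 0;0 0 0 0 0 0 0;0 0 0 0 0 0 0",
)

```text
time_s: 5.72
position: [0.5634, -0.0034, 0.4013]
tool_rot: [[0.987, -0.163, -0.0], [-0.163, -0.987, 0.0], [-0.0, -0.0, -1.0]]
ft_force: [0.5, -0.8, -0.5]
grip_width: 0.0852
gripper_force: 0.0
```

Run:
```python
from h import *
np.set_printoptions(precision=4,suppress=True)
im=imaging.get_image("wrist"); save(im,"w1"); T=stove(); Ti=np.linalg.inv(T)
print(im["world_from_camera"].round(3).tolist(),env.observe()["q"],env.observe()["position"])
v,u=np.mgrid[0:400:2,0:640:2]; u=u.ravel();v=v.ravel();k=im["depth"][v,u]>0
P=lift(im,np.c_[u[k],v[k]]); L=P@Ti[:3,:3].T+Ti[:3,3]
np.save("w1.npy",L); print(L.min(0),L.max(0))
for n,lo,hi in(("R",-.06,.04),("L",.058,.16)):
    M=L[(L[:,0]>-.02)&(L[:,0]<.13)&(L[:,1]>lo)&(L[:,1]<hi)]
    if len(M)<50: continue
    b=M[M[:,2]>.15]; print(n,"pull",b.mean(0),b.min(0),b.max(0),len(b))
    f=M[(M[:,2]<.143)]; kk=np.polyfit(f[:,1],f[:,2],1); print(n,"leaf slope",kk,np.std(f[:,2]-np.polyval(kk,f[:,1])))
for q in ["leaf_left_pull","leaf_right_pull","leaf_left_hinge","leaf_right_hinge","dial_grip"]:
    for t in models.tip_of("wrist",q)[:2]: print(q,t["confidence"],t["at"],Ti[:3,:3]@lift(im,t["at"])[0]+Ti[:3,3])
```

```text
[[-0.163, -0.948, -0.275, 0.635], [-0.987, 0.157, 0.046, -0.015], [-0.0, 0.279, -0.96, 0.545], [0.0, 0.0, 0.0, 1.0]] [-12.3822  20.2897  49.4373  -0.0006 110.2776  86.977 ] [ 0.5634 -0.0034  0.4013]
[-0.5058 -0.5615 -0.0035] [0.2066 0.6425 0.4941]
R pull [-0.0026  0.0051  0.4576] [-0.02   -0.0216  0.1524] [0.0907 0.04   0.4937] 4624
R leaf slope [0.1198 0.1317] 0.0008574232620590551
L pull [-0.0035  0.0982  0.4583] [-0.02    0.058   0.1507] [0.0911 0.1275 0.4941] 4764
L leaf slope [-0.1219  0.1461] 0.0036931501714651776
leaf_left_pull 0.81 [271.7, 101.6] [0.0547 0.1    0.1715]
leaf_right_pull 0.58 [357.8, 106.9] [0.0507 0.0118 0.1694]
leaf_left_hinge 0.81 [213.6, 99.4] [0.0564 0.1726 0.1246]
leaf_right_hinge 0.97 [417.7, 104.1] [ 0.0545 -0.0618  0.1258]
dial_grip 0.88 [425.9, 216.5] [-0.0886 -0.0923  0.1023]
```

View pics/w1.png

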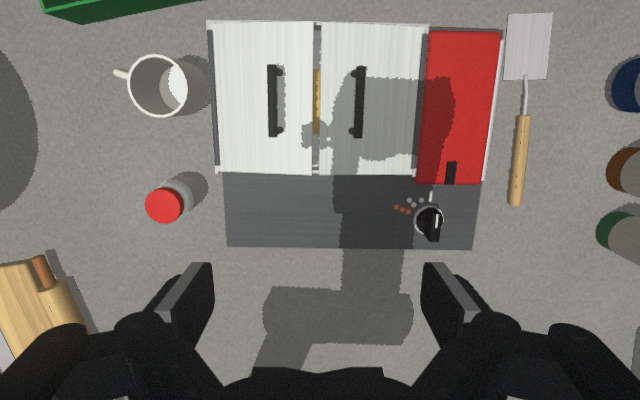

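The wrist view shows the pulls at (275,102) and (358,102), the dial at (428,222) and the front deck edge on row 248. I'll refine the pose with these sharper features.

Run:
```python
from h import *
np.set_printoptions(precision=4,suppress=True)
im=imaging.get_image("wrist"); T=stove(); Ti=np.linalg.inv(T)
v,u=np.mgrid[0:400,0:640]; u=u.ravel();v=v.ravel()
L=(lift(im,np.c_[u,v])@Ti[:3,:3].T+Ti[:3,3]).reshape(400,640,3); px=im["pixels"].astype(int)
ok=im["depth"]>0
red=ok&(px[...,0]>90)&(px[...,1]<50)&(abs(L[...,2]-.1)<.012)&(L[...,0]>-.1)&(v.reshape(400,640)<200)
A=L[red]; print("z cover",np.median(A[:,2]),A.min(0),A.max(0),cv2.minAreaRect(np.ascontiguousarray(A[:,:2]*1000,dtype=np.float32)),"expect 46 -123, 186 x 88")
def st(p,z): return (onplane(im,p,z)@Ti[:3,:3].T+Ti[:3,3])
print("front edge corners",st([[228,247],[473,250]],.086)*1000,"expect -145, 175/-175")
print("dial deck",st([425.9,216.5],.086)*1000)
D=L[ok&(L[...,2]>.108)&(L[...,2]<.135)&(L[...,0]<-.06)&(L[...,0]>-.14)&(abs(L[...,1]+.1)<.05)]; print("dial top",D.mean(0),D.min(0),D.max(0),cv2.minAreaRect(np.ascontiguousarray(D[:,:2]*1000,dtype=np.float32)))
for lo,hi in((-.04,.04),(.06,.14)):
    B=L[ok&(L[...,2]>.15)&(L[...,2]<.19)&(L[...,0]>0)&(L[...,0]<.12)&(L[...,1]>lo)&(L[...,1]<hi)]
    B=B[B[:,2]>np.median(B[:,2])-.008]
    k=np.polyfit(B[:,0],B[:,1],1); print("bar",B.mean(0),np.median(B[:,2]),B.min(0),B.max(0),"yaw",np.degrees(k[0]))
```

```text
z cover 0.10090222257781775 [-0.0444 -0.1604  0.0953] [ 0.1386 -0.0741  0.105 ] ((47.108741760253906, -117.4891586303711), (86.08181762695312, 183.17066955566406), 89.76972961425781) expect 46 -123, 186 x 88
front edge corners [[-142.6075  176.668    86.    ]
 [-143.3473 -169.6877   86.    ]] expect -145, 175/-175
dial deck [[-94.1831 -97.4386  86.    ]]
dial top [-0.0946 -0.0974  0.1194] [-0.1157 -0.1065  0.1081] [-0.0763 -0.0917  0.1245] ((-96.02740478515625, -99.06311798095703), (39.368526458740234, 14.696165084838867), 0.29613324999809265)
bar [0.0561 0.0111 0.169 ] 0.16918059377031416 [0.0186 0.0055 0.1645] [0.0905 0.0159 0.1719] yaw 0.3488600803563563
bar [0.0559 0.0996 0.1704] 0.17059533689387218 [0.0189 0.095  0.1659] [0.0912 0.1047 0.1737] yaw 0.2605934453256908
```

Run:
```python
from h import *
p=np.load("stove.npy"); c=(stove()@[.0016,.0048,0,1])[:2]; np.save("stove.npy",[*c,np.radians(-10.0)]); T=stove()
print(c); R=T[:3,:3]@np.diag([1,-1,-1.])
go((T@[.054,.095,.23,1])[:3],R)
```

```text
[ 0.57320492 -0.05390388]
turn [0.   0.   0.49] shift cm [ 7.29 -4.63 17.13] t 6.0667
```

>>> jog_arm(
  plan="0 0 0.5 1.22 -0.77 2.85 130;0 0 0 1.22 -0.77 2.85 130;0 0 0 1.22 -0.77 2.85 130;0 0 0 1.22 -0.77 2.85 130;0 0 0 1.22 -0.77 2.85 130;0 0 0 1.22 -0.77 2.85 130;0 0 0 0 0 0 130;0 0 0 0 0 0 130",
)

```text
time_s: 6.73
position: [0.6432, 0.0295, 0.2294]
tool_rot: [[0.985, -0.174, -0.003], [-0.174, -0.985, 0.0], [-0.003, 0.0, -1.0]]
ft_force: [-0.3, -0.7, -0.0]
grip_width: 0.042
gripper_force: 0.0
```

Run:
```python
from h import *
np.set_printoptions(precision=4,suppress=True)
T=stove(); Ti=np.linalg.inv(T); R=T[:3,:3]@np.diag([1,-1,-1.])
print(env.observe()["grip_width"],env.observe()["ft_force"])
go((T@[.054,.095,.151,1])[:3],R)
im=imaging.get_image("wrist"); save(im,"w2")
v,u=np.mgrid[0:400,0:640]
L=(lift(im,np.c_[u.ravel(),v.ravel()])@Ti[:3,:3].T+Ti[:3,3]).reshape(400,640,3);ok=im["depth"]>0
for lo,hi in((-.04,.04),(.06,.14)):
    B=L[ok&(L[...,2]>.158)&(L[...,2]<.178)&(L[...,0]>0)&(L[...,0]<.12)&(L[...,1]>lo)&(L[...,1]<hi)]
    print(len(B))
    if len(B)>30: print("bar",B.mean(0),np.median(B[:,2]),B.min(0),B.max(0))
```

```text
0.041994449559420666 [-0.2729 -0.7078 -0.0259]
turn [ 0.01  0.17 -0.01] shift cm [-0.02 -0.07  7.84] t 6.7333
1961
bar [0.0551 0.0067 0.1682] 0.16885370594608068 [ 0.0168 -0.0004  0.158 ] [0.0889 0.0108 0.1718]
1834
bar [0.0561 0.0951 0.1699] 0.1703028281274847 [0.0178 0.09   0.162 ] [0.0901 0.1002 0.173 ]
```

View pics/w2.png

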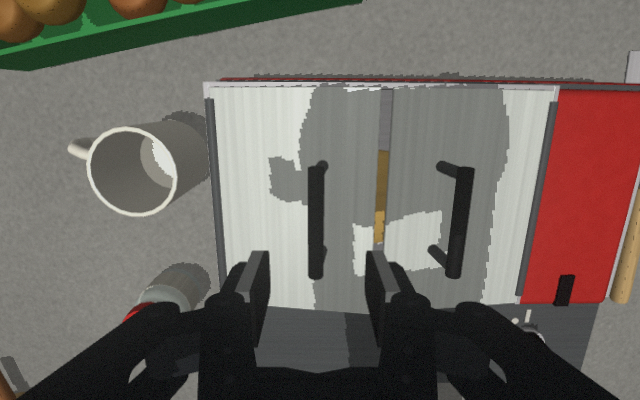

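```bash
cat >> h.py <<'E'
def arc(side,a0,a1,t0,t1,n):
    """rows for a leaf swing a0..a1 with tool tilt t0..t1 deg; side +1 left -1 right; tool frame x=stove x,y=-stove y,z down; bar 14 mm behind TCP"""
    def pose(a,t):
        bar=np.array([side*(.168-.118+0) if 0 else 0,0,0.])
        y=-.078*np.cos(a)+.034*np.sin(a); z=.078*np.sin(a)+.034*np.cos(a)
        bar=np.array([0,side*y,z])
        R=np.diag([1,-1,-1.])@Rn.from_euler("x",-side*t,degrees=True).as_matrix()
        return bar+R@[0,0,.014],R
    p,R=pose(a0,t0); out=[]
    for i in range(1,n+1):
        s=i/n; P,_=pose(a0+s*(a1-a0),t0+s*(t1-t0)); dt=-side*(t1-t0)/n
        d=np.round((R.T@(P-p))*100,2); out.append(f"{dt:.4g} 0 0 0 {d[1]:g} {d[2]:g} C")
        p=p+R@d/100; R=R@Rn.from_euler("x",dt,degrees=True).as_matrix()
    for i in range(0,n,10): print(";".join(out[i:i+10]))
E
python3 - <<'E'
from h import *
arc(1,.13,1.6,0,44,20)
E
```

```text
-2.2 0 0 0 -0.29 -0.52 C;-2.2 0 0 0 -0.3 -0.52 C;-2.2 0 0 0 -0.33 -0.5 C;-2.2 0 0 0 -0.34 -0.48 C;-2.2 0 0 0 -0.36 -0.47 C;-2.2 0 0 0 -0.37 -0.46 C;-2.2 0 0 0 -0.39 -0.44 C;-2.2 0 0 0 -0.4 -0.43 C;-2.2 0 0 0 -0.42 -0.41 C;-2.2 0 0 0 -0.44 -0.39 C
-2.2 0 0 0 -0.44 -0.38 C;-2.2 0 0 0 -0.46 -0.35 C;-2.2 0 0 0 -0.48 -0.34 C;-2.2 0 0 0 -0.48 -0.33 C;-2.2 0 0 0 -0.49 -0.3 C;-2.2 0 0 0 -0.51 -0.28 C;-2.2 0 0 0 -0.51 -0.26 C;-2.2 0 0 0 -0.53 -0.24 C;-2.2 0 0 0 -0.53 -0.23 C;-2.2 0 0 0 -0.54 -0.2 C
```

>>> jog_arm(
  plan="0 0.1 0 0 0 2 130;0 0 0 0 0 2 130;0 0 0 0 0 2 130;0 0 0 0 0 1.3 130;0 0 0 0 0 0.5 130;0 0 0 0 0 0 130;0 0 0 0 0 0 255;0 0 0 0 0 0 255;0 0 0 0 0 0 255;0 0 0 0 0 0 255",
  grip_force=30,
)

```text
time_s: 7.62
position: [0.6441, 0.0296, 0.1533]
tool_rot: [[0.985, -0.175, 0.004], [-0.175, -0.985, -0.0], [0.004, -0.001, -1.0]]
ft_force: [1.1, 0.4, -0.9]
grip_width: 0.0083
gripper_force: 29.3
```

>>> jog_arm(
  plan="0 0 0 0 0 0 255;0 0 0 0 0 0 255;0 0 0 0 0 0 255",
)

```text
time_s: 7.87
position: [0.6441, 0.0293, 0.1527]
tool_rot: [[0.985, -0.175, 0.003], [-0.175, -0.985, -0.001], [0.003, -0.0, -1.0]]
ft_force: [4.1, 1.3, -0.7]
grip_width: 0.0084
gripper_force: 29.3
```

>>> jog_arm(
  plan="-2.2 0 0 0 -0.29 -0.52 255;-2.2 0 0 0 -0.3 -0.52 255;-2.2 0 0 0 -0.33 -0.5 255;-2.2 0 0 0 -0.34 -0.48 255;-2.2 0 0 0 -0.36 -0.47 255;-2.2 0 0 0 -0.37 -0.46 255;-2.2 0 0 0 -0.39 -0.44 255;-2.2 0 0 0 -0.4 -0.43 255;-2.2 0 0 0 -0.42 -0.41 255;-2.2 0 0 0 -0.44 -0.39 255",
)

```text
time_s: 8.7
position: [0.6514, 0.07, 0.1922]
tool_rot: [[0.984, -0.165, -0.063], [-0.176, -0.91, -0.374], [0.004, 0.38, -0.925]]
ft_force: [2.7, -8.0, 2.3]
grip_width: 0.0085
gripper_force: 29.6
```

```bash
cat >> h.py <<'E'
def where(side):
    s=env.observe(); Ti=np.linalg.inv(stove()); R=np.array(s["tool_rot"])
    p=Ti[:3,:3]@(np.array(s["position"])-R[:,2]*.0125)+Ti[:3,3]; y,z=p[1]-(.168 if side>0 else -.068),p[2]-.121; y*=side
    Rs=Ti[:3,:3]@R; tilt=np.degrees(np.arctan2(-side*0+side*-Rs[1,2],-Rs[2,2]))
    print("bar",p.round(4),"r",round(np.hypot(y,z),4),"(0.0851) leaf angle",round(np.arctan2(.034,-.078) and (np.pi-np.arctan2(z,y))-np.arctan2(.034,.078)*-1-2*np.arctan2(.034,.078),3),"tilt",tilt.round(1),"F",np.round(s["ft_force"],1),"M",np.round(s["wrist_torque"],2),"w",s["grip_width"],"q",np.round(s["q"]),"t",s["time_s"])
E
python3 - <<'E'
from h import *
where(1)
E
```

```text
bar [0.0555 0.1403 0.2037] r 0.0872 (0.0851) leaf angle 0.837 tilt 22.3 F [ 2.7 -8.   2.3] M [-1.18 -0.31  0.24] w 0.008509842727961696 q [  4.  38.  55. -22.  92. 104.] t 8.7
```

>>> jog_arm(
  plan="-2.2 0 0 0 -0.44 -0.38 255;-2.2 0 0 0 -0.46 -0.35 255;-2.2 0 0 0 -0.48 -0.34 255;-2.2 0 0 0 -0.48 -0.33 255;-2.2 0 0 0 -0.49 -0.3 255;-2.2 0 0 0 -0.51 -0.28 255;-2.2 0 0 0 -0.51 -0.26 255;-2.2 0 0 0 -0.53 -0.24 255;-2.2 0 0 0 -0.53 -0.23 255;-2.2 0 0 0 -0.54 -0.2 255",
)

```text
time_s: 9.53
position: [0.6618, 0.1269, 0.1935]
tool_rot: [[0.984, -0.132, -0.116], [-0.176, -0.705, -0.688], [0.009, 0.697, -0.717]]
ft_force: [3.6, 0.6, 14.5]
grip_width: 0.0085
gripper_force: 30.5
```

```bash
cat >> h.py <<'E'
def leafangle(side,cam="side"):
    """plane of the leaf's free part from depth of its outline, angle rad"""
    im=imaging.get_image(cam); o=models.outline_of(cam,"leaf_left" if side>0 else "leaf_right"); Ti=np.linalg.inv(stove())
    if not o: print("none"); return
    m=o[0]["region"]; m=cv2.erode(m.astype(np.uint8),np.ones((3,3)))>0; v,u=np.nonzero(m&(im["depth"]>0)); P=lift(im,np.c_[u,v])@Ti[:3,:3].T+Ti[:3,3]
    h=np.array([.168*1 if side>0 else -.068,.121]); Q=P[:,1:]-h; Q=Q[(np.hypot(*Q.T)<.14)&(abs(P[:,0]-.054)<.08)]; q=np.median(Q,0); d=Q-q
    w=np.ones(len(d),bool)
    for _ in range(5):
        c=Q[w].mean(0); e=np.linalg.svd(Q[w]-c,full_matrices=False)[2][0]; r=abs((Q-c)@[-e[1],e[0]]); w=r<max(.004,np.median(r)*1.5)
    e*=np.sign(e[1]); print(cam,o[0]["confidence"],len(Q),w.sum(),"leaf angle",round(np.arctan2(e[1],-side*e[0]),3),"centre",c.round(4))
E
python3 - <<'E'
from h import *
where(1); leafangle(1); leafangle(1,"top")
E
```

```text
bar [0.0558 0.2021 0.2024] r 0.0883 (0.0851) leaf angle 1.556 tilt 44.2 F [ 3.6  0.6 14.5] M [-1.53 -0.17  0.39] w 0.008493985034684277 q [ 15.  48.  44. -41. 106. 110.] t 9.5333
side 0.65 1373 1284 leaf angle 1.541 centre [-0.0044  0.0577]
top 0.8 208 197 leaf angle 1.573 centre [-0.0035  0.0687]
```

>>> jog_arm(
  plan="0 0 0 0 -0.14 -0.05 255;0 0 0 0 -0.14 -0.05 255;0 0 0 0 0 0 255;0 0 0 0 0 0 255;0 0 0 0 0 0 195;0 0 0 0 0 0 195;0 0 0 0 0 0 195;0 0 0 0 0 -1.5 195;0 0 0 0 0 -2.5 195;0 0 0 0 0 -3 195",
)

```text
time_s: 10.57
position: [0.6694, 0.1775, 0.2379]
tool_rot: [[0.984, -0.125, -0.124], [-0.177, -0.707, -0.685], [-0.002, 0.696, -0.718]]
ft_force: [1.4, -0.2, 1.0]
grip_width: 0.02
gripper_force: 0.0
```

>>> jog_arm(
  plan="0 0 0 0 0 -3 150;0 0 0 0 0 -3 130;7 0 0 0 0 -2 130;7 0 0 0 0 0 130;7 0 0 0 0 0 130;7 0 0 0 0 0 130;7 0 0 0 0 0 130;7 0 0 0 0 0 130;2.2 0 0 0 0 0 130;0 0 0 0 0 0 130",
)

```text
time_s: 11.4
position: [0.6768, 0.2291, 0.2954]
tool_rot: [[0.984, -0.177, 0.004], [-0.177, -0.984, 0.004], [0.003, -0.005, -1.0]]
ft_force: [-0.4, 0.2, 0.5]
grip_width: 0.042
gripper_force: 0.0
```

Run:
```python
from h import *
leafangle(1); leafangle(1,"top")
T=stove(); R=T[:3,:3]@np.diag([1,-1,-1.])
print(T@[.054,.0061,.3,1]); go((T@[.055,.0064,.3,1])[:3],R)
```

```text
side 0.8 1424 1324 leaf angle 1.58 centre [-0.0018  0.0582]
top 0.85 237 207 leaf angle 1.589 centre [-0.0022  0.0672]
[ 0.6274438  -0.05727356  0.3         1.        ]
turn [-0.13 -0.11  0.05] shift cm [ 0.24 29.32 -0.67] t 11.6
```

>>> jog_arm(
  plan="0 0 0 0 0 -0.7 130;0 0 0 0.02 3.26 0 130;0 0 0 0.02 3.26 0 130;0 0 0 0.02 3.26 0 130;0 0 0 0.02 3.26 0 130;0 0 0 0.02 3.26 0 130;0 0 0 0.02 3.26 0 130;0 0 0 0.02 3.26 0 130;0 0 0 0.02 3.26 0 130;0 0 0 0.02 3.26 0 130",
)

```text
time_s: 12.43
position: [0.6276, -0.0588, 0.3009]
tool_rot: [[0.985, -0.173, 0.003], [-0.173, -0.985, 0.003], [0.003, -0.003, -1.0]]
ft_force: [0.6, -1.2, 0.2]
grip_width: 0.042
gripper_force: 0.0
```

>>> jog_arm(
  plan="0 0 0 0 0 0 130;0 0 0 0 0 3 130;0 0 0 0 0 2 130;0 0 0 0 0 1 130;0 0 0 0 0 0 130",
)

```text
time_s: 12.85
position: [0.6275, -0.0569, 0.2385]
tool_rot: [[0.985, -0.173, -0.001], [-0.173, -0.985, 0.004], [-0.002, -0.004, -1.0]]
ft_force: [1.0, -0.5, 0.3]
grip_width: 0.0418
gripper_force: 0.0
```

Run:
```python
from h import *
np.set_printoptions(precision=4,suppress=True)
T=stove(); Ti=np.linalg.inv(T); R=T[:3,:3]@np.diag([1,-1,-1.])
im=imaging.get_image("wrist")
v,u=np.mgrid[0:400,0:640]
L=(lift(im,np.c_[u.ravel(),v.ravel()])@Ti[:3,:3].T+Ti[:3,3]).reshape(400,640,3);ok=im["depth"]>0
B=L[ok&(L[...,2]>.158)&(L[...,2]<.178)&(L[...,0]>0)&(L[...,0]<.12)&(abs(L[...,1])<.04)]
print("bar",B.mean(0),np.median(B[:,2]),B.min(0),B.max(0))
go((T@[.055,.0064,.151,1])[:3],R)
arc(-1,.105,1.59,0,44,20)
```

```text
bar [0.0557 0.0052 0.1687] 0.16900433199117917 [ 0.0176 -0.0001  0.1625] [0.0896 0.0101 0.1719]
turn [-0.22 -0.09  0.05] shift cm [0.03 0.03 8.94] t 12.9
2.2 0 0 0 0.28 -0.54 C;2.2 0 0 0 0.3 -0.52 C;2.2 0 0 0 0.31 -0.52 C;2.2 0 0 0 0.33 -0.5 C;2.2 0 0 0 0.36 -0.48 C;2.2 0 0 0 0.37 -0.47 C;2.2 0 0 0 0.38 -0.46 C;2.2 0 0 0 0.4 -0.44 C;2.2 0 0 0 0.42 -0.42 C;2.2 0 0 0 0.43 -0.41 C
2.2 0 0 0 0.45 -0.38 C;2.2 0 0 0 0.45 -0.37 C;2.2 0 0 0 0.48 -0.35 C;2.2 0 0 0 0.48 -0.34 C;2.2 0 0 0 0.5 -0.31 C;2.2 0 0 0 0.5 -0.29 C;2.2 0 0 0 0.52 -0.27 C;2.2 0 0 0 0.53 -0.26 C;2.2 0 0 0 0.53 -0.23 C;2.2 0 0 0 0.54 -0.21 C
```

>>> jog_arm(
  plan="-0.2 0 0 0 0.1 2.2 130;0 0 0 0 0 2.2 130;0 0 0 0 0 2.2 130;0 0 0 0 0 1.8 130;0 0 0 0 0 0.5 130;0 0 0 0 0 0 130;0 0 0 0 0 0 255;0 0 0 0 0 0 255;0 0 0 0 0 0 255;0 0 0 0 0 0 255",
  grip_force=30,
)

```text
time_s: 13.73
position: [0.6288, -0.0582, 0.1532]
tool_rot: [[0.985, -0.174, 0.006], [-0.174, -0.985, 0.0], [0.006, -0.001, -1.0]]
ft_force: [1.5, 3.3, 3.8]
grip_width: 0.0084
gripper_force: 29.4
```

>>> jog_arm(
  plan="0 0 0 0 0 0 255;0 0 0 0 0 0 255",
)

```text
time_s: 13.9
position: [0.6288, -0.058, 0.1529]
tool_rot: [[0.985, -0.173, 0.006], [-0.173, -0.985, 0.001], [0.006, -0.002, -1.0]]
ft_force: [2.6, 4.9, 3.3]
grip_width: 0.0085
gripper_force: 29.5
```

>>> jog_arm(
  plan="2.2 0 0 0 0.28 -0.54 255;2.2 0 0 0 0.3 -0.52 255;2.2 0 0 0 0.31 -0.52 255;2.2 0 0 0 0.33 -0.5 255;2.2 0 0 0 0.36 -0.48 255;2.2 0 0 0 0.37 -0.47 255;2.2 0 0 0 0.38 -0.46 255;2.2 0 0 0 0.4 -0.44 255;2.2 0 0 0 0.42 -0.42 255;2.2 0 0 0 0.43 -0.41 255",
)

```text
time_s: 14.73
position: [0.6211, -0.0999, 0.193]
tool_rot: [[0.985, -0.158, 0.071], [-0.173, -0.912, 0.372], [0.006, -0.378, -0.926]]
ft_force: [4.4, 4.7, 0.4]
grip_width: 0.0089
gripper_force: 29.2
```

Run:
```python
from h import *
where(-1)
```

```text
bar [ 0.0551 -0.0417  0.2045] r 0.0876 (0.0851) leaf angle 0.855 tilt 22.2 F [4.4 4.7 0.4] M [ 0.85 -0.6  -0.22] w 0.008905132600095072 q [-29.  33.  65.  21.  89.  70.] t 14.7333
```

>>> jog_arm(
  plan="2.2 0 0 0 0.45 -0.38 255;2.2 0 0 0 0.45 -0.37 255;2.2 0 0 0 0.48 -0.35 255;2.2 0 0 0 0.48 -0.34 255;2.2 0 0 0 0.5 -0.31 255;2.2 0 0 0 0.5 -0.29 255;2.2 0 0 0 0.52 -0.27 255;2.2 0 0 0 0.53 -0.26 255;2.2 0 0 0 0.53 -0.23 255;2.2 0 0 0 0.54 -0.21 255",
)

```text
time_s: 15.57
position: [0.6108, -0.1572, 0.1935]
tool_rot: [[0.985, -0.119, 0.126], [-0.173, -0.707, 0.685], [0.007, -0.697, -0.717]]
ft_force: [-1.0, 0.7, 12.9]
grip_width: 0.0085
gripper_force: 30.4
```

>>> jog_arm(
  plan="0 0 0 0 0 0 255",
)

```text
time_s: 15.65
position: [0.6105, -0.1591, 0.1925]
tool_rot: [[0.984, -0.122, 0.127], [-0.176, -0.707, 0.685], [0.006, -0.697, -0.717]]
ft_force: [-2.5, -6.3, 12.1]
grip_width: 0.0085
gripper_force: 30.6
```

Run:
```python
from h import *
where(-1); leafangle(-1); leafangle(-1,"top"); leafangle(1,"top")
```

```text
bar [ 0.055  -0.1058  0.2015] r 0.0889 (0.0851) leaf angle 1.599 tilt 44.2 F [-2.5 -6.3 12.1] M [0.3  0.22 0.13] w 0.008536986475870117 q [-40.  39.  63.  38. 101.  59.] t 15.65
side 0.91 612 583 leaf angle 1.579 centre [-0.003   0.0372]
top 0.51 27 25 leaf angle 1.604 centre [-0.0011  0.0996]
top 0.78 211 189 leaf angle 1.584 centre [-0.0023  0.0666]
```

>>> jog_arm(
  plan="0 0 0 0 0 0 195;0 0 0 0 0 0 195;0 0 0 0 0 0 195;0 0 0 0 0 -1.5 195;0 0 0 0 0 -2.5 195;0 0 0 0 0 -3 195;0 0 0 0 0 -3 150;0 0 0 0 0 -3 130;0 0 0 0 0 -2 130;-7 0 0 0 0 0 130",
)

```text
time_s: 16.78
position: [0.591, -0.2645, 0.2975]
tool_rot: [[0.984, -0.143, 0.109], [-0.18, -0.785, 0.593], [0.001, -0.603, -0.798]]
ft_force: [0.3, 0.7, -1.4]
grip_width: 0.0422
gripper_force: 0.0
```

>>> jog_arm(
  plan="-7 0 0 0 0 0 130;-7 0 0 0 0 0 130;-7 0 0 0 0 0 130;-7 0 0 0 0 0 130;-7 0 0 0 0 0 130;-2.2 0 0 0 0 0 130;0 0 0 0 0 0 130",
)

```text
time_s: 17.37
position: [0.5925, -0.2573, 0.2993]
tool_rot: [[0.985, -0.171, 0.002], [-0.171, -0.985, -0.005], [0.003, 0.005, -1.0]]
ft_force: [-0.5, 0.3, -0.3]
grip_width: 0.0418
gripper_force: 0.0
```

Run:
```python
from h import *
leafangle(-1); leafangle(-1,"top"); leafangle(1,"top"); where(-1)
T=stove(); R=T[:3,:3]@np.diag([1,-1,-1.])
go((T@[-.098,-.1045,.22,1])[:3],R)
```

```text
side 0.95 1579 1425 leaf angle 1.576 centre [-0.0029  0.0568]
top 0.49 110 60 leaf angle 1.589 centre [-0.0007  0.0821]
top 0.6 159 159 leaf angle 1.585 centre [-0.0024  0.0676]
bar [ 0.0542 -0.2001  0.3107] r 0.2312 (0.0851) leaf angle 1.768 tilt -0.1 F [0.  0.5 0.5] M [0.05 0.05 0.03] w 0.04156536891182346 q [-34.  30.  49.  -0. 100.  66.] t 17.6667
turn [ 0.12 -0.12 -0.09] shift cm [-15.25  -9.56   7.77] t 17.6667
```

>>> jog_arm(
  plan="0 0 0 -2.54 -1.6 0 130;0 0 0 -2.54 -1.6 0 130;0 0 0 -2.54 -1.6 0 130;0 0 0 -2.54 -1.6 0 130;0 0 0 -2.54 -1.6 0 130;0 0 0 -2.54 -1.6 1.5 130;0 0 0 0 0 3 130;0 0 0 0 0 3.2 130;0 0 0 0 0 0 130;0 0 0 0 0 0 130",
)

```text
time_s: 18.5
position: [0.4587, -0.1391, 0.2209]
tool_rot: [[0.985, -0.175, 0.0], [-0.175, -0.985, -0.002], [0.001, 0.002, -1.0]]
ft_force: [1.1, 0.0, 1.2]
grip_width: 0.0421
gripper_force: 0.0
```

Run:
```python
from h import *
np.set_printoptions(precision=4,suppress=True)
T=stove(); Ti=np.linalg.inv(T); R=T[:3,:3]@np.diag([1,-1,-1.])
im=imaging.get_image("wrist"); save(im,"w3")
v,u=np.mgrid[0:400,0:640]
L=(lift(im,np.c_[u.ravel(),v.ravel()])@Ti[:3,:3].T+Ti[:3,3]).reshape(400,640,3);ok=im["depth"]>0
D=L[ok&(L[...,2]>.112)&(L[...,2]<.128)&(abs(L[...,0]+.098)<.035)&(abs(L[...,1]+.105)<.035)]; print("dial top",len(D),D.mean(0),D.min(0),D.max(0),cv2.minAreaRect(np.ascontiguousarray(D[:,:2]*1000,dtype=np.float32)))
go((T@[-.098,-.1045,.097,1])[:3],R)
```

```text
dial top 1037 [-0.0971 -0.1046  0.1213] [-0.1181 -0.1113  0.112 ] [-0.0789 -0.0975  0.1242] ((-98.50094604492188, -104.406982421875), (39.25263214111328, 13.76362133026123), 0.1870332509279251)
turn [ 0.18 -0.21 -0.06] shift cm [-0.13  0.01 12.51] t 18.55
```

View pics/w3.png

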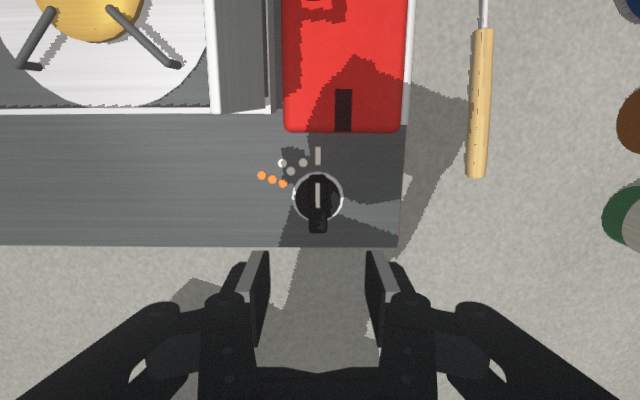

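The dial sits at about (318,200) with its pointer at off, and the measured centre agrees with the model to 1 mm. I'll descend and grip it.

>>> jog_arm(
  plan="0 0 0 -0.1 0 2.5 130;0 0 0 0 0 2.5 130;0 0 0 0 0 2.5 130;0 0 0 0 0 2.3 130;0 0 0 0 0 1.5 130;0 0 0 0 0 0.8 130;0 0 0 0 0 0.3 130;0 0 0 0 0 0 130;0 0 0 0 0 0 255;0 0 0 0 0 0 255",
  grip_force=60,
)

```text
time_s: 19.38
position: [0.4588, -0.1394, 0.0981]
tool_rot: [[0.985, -0.174, 0.004], [-0.174, -0.985, -0.005], [0.005, 0.004, -1.0]]
ft_force: [0.7, 0.4, 0.3]
grip_width: 0.0185
gripper_force: 0.0
```

>>> jog_arm(
  plan="0 0 0 0 0 0 255;0 0 0 0 0 0 255;0 0 0 0 0 0 255;0 0 0 0 0 0 255",
)

```text
time_s: 19.72
position: [0.4588, -0.1395, 0.0982]
tool_rot: [[0.985, -0.174, 0.004], [-0.174, -0.985, -0.005], [0.005, 0.004, -1.0]]
ft_force: [-1.6, -1.0, 5.1]
grip_width: 0.0124
gripper_force: 58.5
```

>>> jog_arm(
  plan="0 0 -5 0 0 0 255;0 0 -5 0 0 0 255;0 0 -5 0 0 0 255;0 0 -5 0 0 0 255;0 0 -5 0 0 0 255;0 0 -5 0 0 0 255;0 0 -5 0 0 0 255;0 0 0 0 0 0 255",
)

```text
time_s: 20.38
position: [0.4585, -0.1378, 0.0982]
tool_rot: [[0.905, 0.426, 0.004], [0.426, -0.905, -0.002], [0.003, 0.003, -1.0]]
ft_force: [-0.7, 8.0, 8.1]
grip_width: 0.013
gripper_force: 59.2
```

>>> jog_arm(
  plan="0 0 -5 0 0 0 255;0 0 -5 0 0 0 255;0 0 -5 0 0 0 255;0 0 -5 0 0 0 255;0 0 -5 0 0 0 255;0 0 -5 0 0 0 255;0 0 -4.5 0 0 0 255;0 0 0 0 0 0 255;0 0 0 0 0 0 255;0 0 0 0 0 0 255",
)

```text
time_s: 21.22
position: [0.4574, -0.1366, 0.0982]
tool_rot: [[0.508, 0.861, 0.001], [0.861, -0.508, 0.001], [0.001, 0.001, -1.0]]
ft_force: [-4.0, 14.5, 14.4]
grip_width: 0.013
gripper_force: 60.1
```

Run:
```python
from h import *
np.set_printoptions(precision=4,suppress=True)
im=imaging.get_image("wrist"); save(im,"w4")
s=env.observe(); R=np.array(s["tool_rot"]); print("turn rad",np.arctan2(R[1,0],R[0,0])+np.radians(10),s["q"],s["wrist_torque"],s["ft_force"],s["grip_width"],s["position"])
b=imaging.get_image("side"); cv2.imwrite("pics/s4.png",cv2.resize(b["pixels"][110:320,240:460,::-1],(629,600)))
leafangle(-1);leafangle(1)
```

```text
turn rad 1.2127116525781008 [-30.9181  23.3716  97.2779   0.0891  59.3017  -0.4468] [ 2.4874  0.7401 -0.0837] [-4.4671 13.596  15.2349] 0.012655952418950112 [ 0.4574 -0.1366  0.0982]
none
side 0.85 583 546 leaf angle 1.58 centre [-0.0024  0.0581]
```

View pics/w4.png

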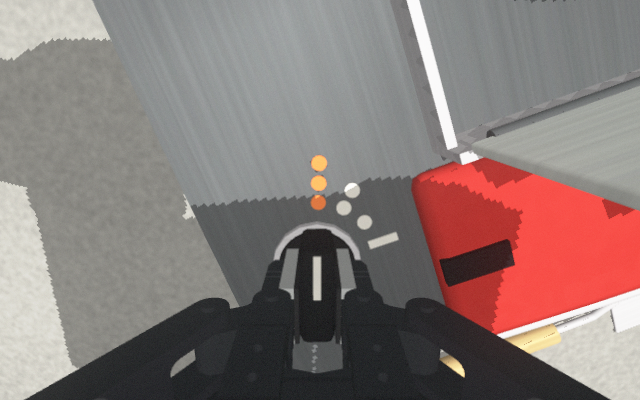

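View pics/s4.png

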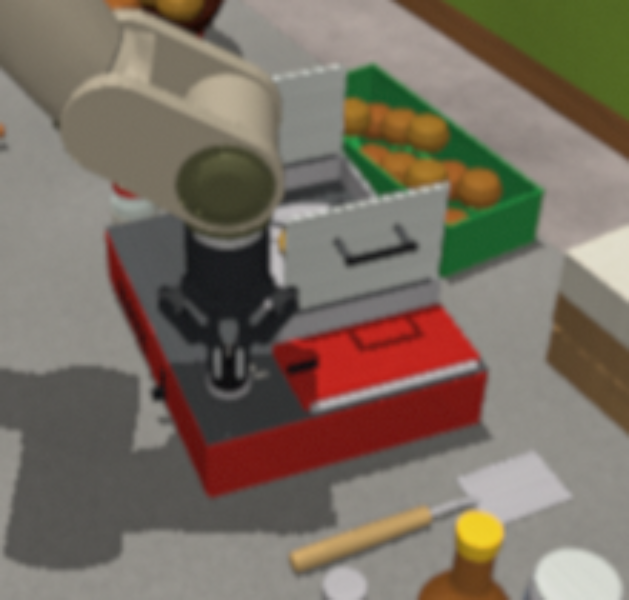

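The pointer (column 317) lines up with the three orange dots (column 319), and tool yaw reads 1.21 rad. In the side view both leaves stand upright and the gripper is on the dial.

```bash
python3 -c "
from rig import job; print(job.close_job())"
```

```text
the job is handed in; nothing more can be done
None
```

I've handed the job in: both wind-shield leaves are upright at about 1.58 rad, and the gripper is still holding the dial at the third mark (about 1.21 rad), at roughly 21 s of the 64 s allowed.

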